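Fit the shaving disc in the flaking mill

ROBOT

A 6-joint arm with a two-finger parallel gripper is mounted at the origin on a cart in front of the work surface, level with it; the furniture and walls round the work are solid. World frame = base frame: x ahead of the robot, y to its left, z up, the work surface at z = 0. Lengths are in m, angles in rad, forces in N, time in s.
With the tool pointing down it reaches from about 0.35 to 0.975 m from the base axis. Payload 4.9 kg.
Tool frame: the origin (TCP) lies at the very end of the fingers, on their centre line; the grasp point (between the pads) lies 19 mm behind it; z points along the fingers, y is the line along which they close (so a half turn about z gives the same grasp; the last joint's range is limited). The gripper opens to 85 mm and grips with 20 to 120 N. Pads are 22 mm wide; open, the fingers measure 114 mm over their backs; the gripper's body (76 mm by 85 mm) begins 54 mm behind the grasp point. The pads swing forward as they close: fully open they stand 13 mm farther back than shut.
Start: joints at [-1.423, 0.053, 1.613, -0, 1.476, -0.119], TCP at [0.165, -0.603, 0.231] pointing down, gripper open.
Joint ranges: [-3.01, 3.01], [-1.01, 2.22], [0.06, 2.58], [-1.02, 4.17], [0.09, 2.62], [-3.14, 3.14]. Speed limits (rad/s): [2.57, 2.57, 3.14, 3.14, 3.14, 3.14].

INTERFACE

Orientations are given as a rotation vector (axis times angle).
In Python, from station import get_obs, get_image, finish_job gives the robot as it stands. The module is installed in compiled form; this text tells all that it offers.
- The arm moves only by the tool carry_out, never from a script. Its argument "rows" is a list of rows, each a list of 7 numbers: the turn, a rotation vector about the tool's x, y, z as a fraction of full scale, then the shift along the tool's x, y, z as a fraction of full scale, then the closure, from -1 (fully open) to 1 (shut). A call has 1 to 5 rows; each row is the pose to reach, as a shift and turn from the pose commanded when the call began, along the tool's axes at that moment, turning the shorter way round; what a row does not reach only later rows make up. Full scale, the value 1, is 300 mm for a shift and pi rad for a turn. A row lasts 1/10 s, in which the tool goes at most 50 mm and 8.59 degrees, less where a joint would pass 70% of its speed; a pose out of reach is approached as far as the arm can. A call with a number of a shift or a turn outside -1 to 1 is refused whole. A call with a gripper value outside its range is refused whole. The fingers move at their own pace and stop on an object; "force" is the grip in N (left out, the last holds). Time passes only in rows, so rows that repeat a pose let the fingers close. It gives the time, the measured TCP pose, the force, the opening and the grip force at its end, in the units of the state.
- get_obs(): the state, without advancing time (a new reading comes with each control period).
- get_image(name): name is "scene" or "side" or "wrist"; returns a dict with "img" (480x640x3 uint8, blue, green, red), "mtx" (3x3 intrinsics, pixels), "D" ([k1, k2, p1, p2, k3] as OpenCV has them; the pictures are not rectified), "R" (3x3) and "t" (3): a world point X has camera coordinates R X + t. Camera axes: x right, y down, z forward; pixel columns grow to the right and rows downward; lengths in m; the calibration is good to about 2 mm. A picture is of the moment at which its call begins. There is no depth.
- finish_job(): hands the job in; it is judged then, once.
The state is a dict: "t": time; "q": joint angles; "dq": joint speeds; "effort": joint torques, N m; "tool_pos": TCP position; "tool_rot": TCP orientation; "contact_force": force on the tool from outside, world axes, zero at the start; "wrist_torque": the same for the moment, N m; "opening": finger opening in m; "grip_force": force on a finger pad.
Only numpy, scipy, OpenCV 4.12 (cv2) and the standard library are available. Lean on these libraries where they do the work, as an engineer would, in place of code of your own. Each camera call takes 0.05 s, during which the arm holds its last target. There are 200 camera calls.

TASK

The chocolate flaking mill has been washed and must go back together. Lift the shaving disc by its square hub, set it over the mill's drive and, pressing only lightly, turn it by feel until it drops fully home and lies flat in the bowl; never force it down. Then swing the feed head over the disc until it meets its stop, let go, and leave everything else where it is.

Things in the scene. Friction and masses are not known exactly. Their poses are not given: they have to be found in the camera images.
- disc_hub (a point): Centre of the shaving disc's square black hub (40 x 40 mm, rounded corners), 24 mm above the disc's underside, 14 mm below the hub's top. x and y are square to the hub's flat sides, z up. The loose disc (about 0.3 kg) is a steel plate 116 mm across, 4 mm thick, with three blade slots. A 27 mm square socket, sides parallel to the hub's, runs from below 16 mm deep into plate and hub.
- mill: Flaking mill, fixed: aluminium drum 184 mm across, origin under the drive axis at table height. Its x points to the rear pillar (100 mm behind the drive axis), y to the side where the feed head is parked, z up. In its top is an open steel bowl, 126 mm across inside, rim 79 mm above the table, with the drive standing in its middle.
- mill_seat (a point): On the drive axis (axes as the mill's), 72 mm above the table, level with the drive's round shoulder (52 mm across). Above the shoulder stands a 24 mm square, 12 mm tall, stopped at an angle about z that is not told; the motor holds it (0.45 N m). The disc fits any of four ways, a quarter turn apart, with 1.5 mm play a side and 7 degrees either way. Home, disc_hub is 24 mm above this point; on top of the square, 36 mm.
- mill_head (a joint): Feed head's angle about its pillar, rad: 0 = closed over the disc, at its stop; grows to 1.7 as it swings away to the mill's +y side. Stiff: takes 1 to 3 N at the knob and stays where left. A 30 mm wide arm (114 to 126 mm above the table) with a feed tube 54 mm from the pillar axis (84 to 136 mm above the table). Closed, it clears the hub of a disc that is home by 4 mm; one not home blocks it.
- head_hinge (a point): On the vertical axis of the mill's rear pillar, about which the feed head turns; 148 mm above the table, level with the knob's middle.
- head_knob (a point): Middle of the upright round black knob at the end of the feed head, 160 mm from the pillar axis, 148 mm above the table. The knob is 15 to 20 mm thick and stands on the head from 126 to 171 mm above the table.
- gift_cube: Small wrapped gift box, 64 x 64 x 56 mm, origin under its centre. Not part of the job.
- cocoa_tin: Round cocoa tin, 68 mm across, 91 mm tall, origin under its centre. Not part of the job.
- date_stamp: Wooden hand stamp, 30 x 50 x 68 mm, origin under its centre. Not part of the job.
- order_pad: Order pad lying flat, 100 x 70 x 10 mm, origin under its centre. Not part of the job.
- tape_roll: Tape roll lying flat, 77 mm across, 19 mm tall, origin under its centre. Not part of the job.

How it is judged:
By the outcome, as a careful person would: the job done as asked, in the order asked, and still so for the second after the job is handed in, with the robot touching nothing.
It also fails if it takes over 72 s, if anything falls off the work surface, if the arm or the gripper's body presses on something with over 40 N, if the wrist force passes 120 N, or if a joint passes its speed limit or range.

## Working session

There is one attempt and no reset: what is moved stays moved. The work goes in short steps, Python scripts to look and compute and a tool call to move; the robot and the scene stay as the last step left them, time stands still between calls to the robot, and variables do not carry over. Pictures are saved under pics/ and viewed, at most 13 in all, crops included, and the job is handed in when it is done.

Besides the shell and the picture viewer there is one more tool, called after "Request:" by a JSON object that holds its "op" and its "data". carry_out: Moves the arm, as the interface text tells. Shift numbers are shares of 300 mm and turn numbers shares of pi rad, none past 1 either way. Its arguments: {"type":"object","properties":{"rows":{"type":"array"},"force":{"type":"number"}},"required":["rows"]}

```bash
mkdir -p pics; cat > h.py <<'E'
import numpy as np, cv2
from station import get_obs,get_image
def save():
    for n in ("scene","side","wrist"):
        d=get_image(n); cv2.imwrite(f"pics/{n}0.png",d["img"]); np.savez(f"{n}.npz",**d)
def ray(d,uv):
    p=cv2.undistortPoints(np.array([[uv]],float),d["mtx"],d["D"])[0,0]
    R=d["R"];c=-R.T@np.ravel(d["t"]); return c,R.T@np.array([p[0],p[1],1])
def onz(d,uv,z):
    c,v=ray(d,uv); return c+v*(z-c[2])/v[2]
def proj(d,X):
    return cv2.projectPoints(np.array(X,float).reshape(-1,3),cv2.Rodrigues(d["R"])[0],np.ravel(d["t"]).astype(float),d["mtx"],d["D"])[0][:,0]
E
python3 - <<'E'
from h import *
save(); print(get_obs())
a=cv2.imread("pics/scene0.png");b=cv2.imread("pics/side0.png")
for n in("scene","side","wrist"):
    d=np.load(n+".npz");print(n,-d["R"].T@d["t"].ravel(),d["R"][2])
E
```

```text
{'t': 0.15, 'q': array([-1.42296014e+00,  5.32168862e-02,  1.61398344e+00, -6.58323881e-06,
        1.47598166e+00, -1.18962856e-01]), 'dq': array([ 2.36242365e-05, -1.65622664e-03, -4.98672386e-03, -9.78194320e-04,
       -5.86439060e-04, -4.76202563e-04]), 'effort': array([ 2.42505648e-04, -3.94244671e+01, -3.70722449e+01, -1.39773924e-04,
        4.67515973e-03,  3.35437971e-07]), 'tool_pos': array([ 0.16472748, -0.60240008,  0.2303353 ]), 'tool_rot': array([-3.11210600e+00, -4.17634712e-01,  4.63093045e-05]), 'contact_force': array([-0.66515276,  0.76642477,  0.72065079]), 'wrist_torque': array([-0.00356541, -0.00454007, -0.06605571]), 'grip_force': 0.0, 'opening': 0.08525876116995165}
scene [ 0.18371257 -0.67970395  1.05297405] [ 0.28566697  0.6214657  -0.72950309]
side [0.28433329 0.96252878 0.93931619] [ 0.23598429 -0.70315175 -0.67073767]
wrist [ 0.24359749 -0.58047835  0.37203952] [-0.30148519 -0.08050816 -0.95006585]
```

View pics/scene0.png

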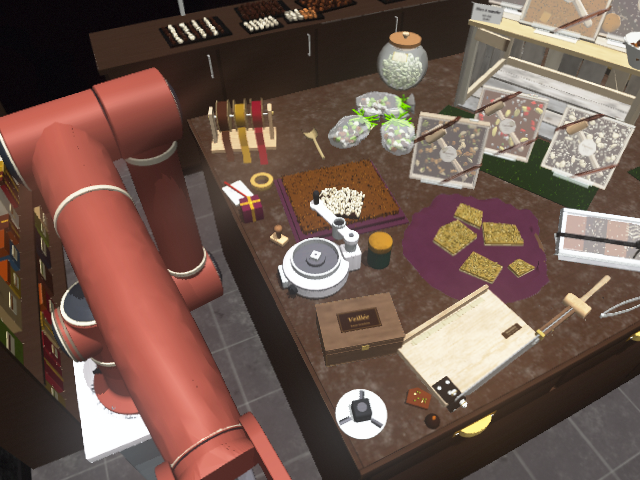

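View pics/side0.png

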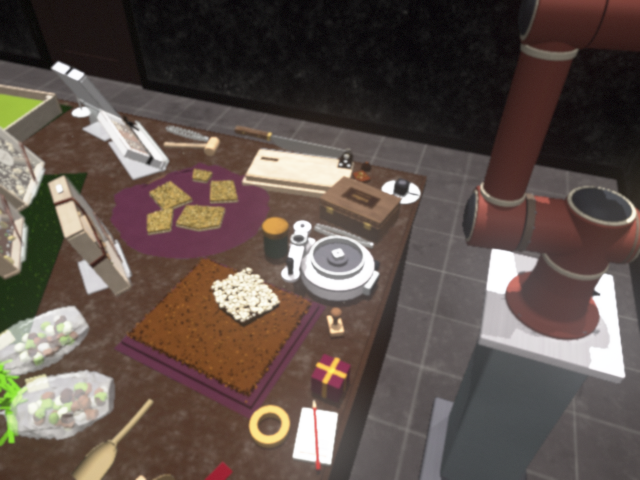

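The scene view shows the loose disc at about (361,412), the mill drum around (316,262), the pillar at (352,240) and the parked head's knob at (316,197). The side view has the disc at (401,190) and the mill at (338,262). I'll enlarge these areas.

```bash
python3 - <<'E'
from h import *
a=cv2.imread("pics/scene0.png");b=cv2.imread("pics/side0.png")
f=lambda im,x,y,w,h:cv2.resize(im[y:y+h,x:x+w],(400,300),interpolation=cv2.INTER_CUBIC)
o=np.vstack([np.hstack([f(a,265,185,133,100),f(a,321,372,80,60)]),np.hstack([f(b,260,210,133,100),f(b,361,160,80,60)])])
cv2.imwrite("pics/crop1.png",o)
E
```

```text
(no output)
```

View pics/crop1.png

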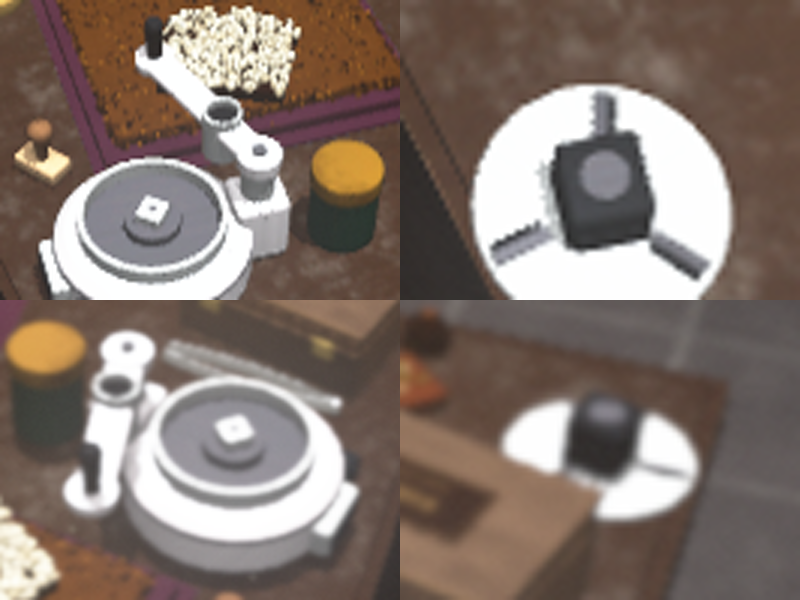

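Crops: in the scene the bowl's inner rim is centred at about (316,256), the white drive square at (315.5,255), and the disc with its dark hub at (361,412). The hub's sides lie nearly along the image axes. Next I fit these shapes.

```bash
python3 - <<'E'
from h import *
D={n:np.load(n+".npz") for n in("scene","side")}
def comp(m,pt):
    k,l,s,c=cv2.connectedComponentsWithStats(m.astype(np.uint8)); 
    i=l[pt[1],pt[0]]
    if i==0:
        i=min(range(1,k),key=lambda j:np.hypot(*(c[j]-pt))+ (1e3 if s[j,4]<8 else 0))
    return (l==i),s[i]
def cnt(m): return max(cv2.findContours(m.astype(np.uint8),0,cv2.CHAIN_APPROX_NONE)[0],key=cv2.contourArea)
def circ(P):
    A=np.c_[2*P[:,:2],np.ones(len(P))];x=np.linalg.lstsq(A,(P[:,:2]**2).sum(1),rcond=None)[0]
    return x[:2],np.sqrt(x[2]+x[:2]@x[:2])
for n,dp,mp in(("scene",(345,400),(297,262)),("side",(415,197),(322,268))):
    d=D[n];im=d["img"].astype(int);mx=im.max(2);mn=im.min(2)
    # disc
    roi=np.zeros(mx.shape,bool);roi[dp[1]-60:dp[1]+60,dp[0]-60:dp[0]+60]=1
    m,s=comp((mn>170)&roi,dp);h=cv2.convexHull(cnt(m))[:,0]
    P=np.array([onz(d,p,.004) for p in h]);print(n,"disc",s,circ(P))
    # hub dark
    m,s=comp((mx<85)&roi,(361,405) if n=="scene" else (401,188));q=cv2.convexHull(cnt(m))[:,0]
    print("hub",s,q.tolist() if len(q)<40 else len(q))
    # bowl inner: dark grey region inside rim
    roi[:]=0;roi[mp[1]-70:mp[1]+70,mp[0]-40:mp[0]+90]=1
    m,s=comp((mx<185)&(mx-mn<40)&roi,mp);h=cv2.convexHull(cnt(m))[:,0]
    P=np.array([onz(d,p,.079) for p in h]);print("bowl",s,circ(P))
    # drive square
    sq=(315,255) if n=="scene" else (338,256)
    m,s=comp((mn>150)&roi,sq)
    g=np.array([onz(d,(x,y),.084)[:2] for y,x in np.argwhere(m)])
    print("square",s,g.mean(0)); c=cnt(m)[:,0];G=np.array([onz(d,p,.084)[:2]*1e3 for p in c],np.float32)
    print(cv2.minAreaRect(G))
    # knob dark
    roi[:]=0
    if n=="scene": roi[185:206,308:325]=1; k=(316,197)
    else: roi[255:280,282:298]=1; k=(290,265)
    m,s=comp((mx<85)&roi,k);print("knob",s,np.argwhere(m).mean(0)[::-1], cv2.minAreaRect(cnt(m)))
# hub top corners guess in scene via crop coords; knob triangulation
def tri(uv1,uv2):
    c1,v1=ray(D["scene"],uv1);c2,v2=ray(D["side"],uv2)
    t=np.linalg.lstsq(np.c_[v1,-v2],c2-c1,rcond=None)[0];return (c1+v1*t[0]+c2+v2*t[1])/2
s=lambda u,v,x,y,k:(x+u/k,y+v/k)
print("hinge top scene",onz(D["scene"],s(262,152,265,185,3),.13),"side",onz(D["side"],s(127,50,260,210,3),.13))
print("hub top scene",onz(D["scene"],s(602,175,321-80,372,5),.038))
print("hubcorners",[onz(D["scene"],s(u,v,241,372,5),.038)[:2].round(4).tolist() for u,v in((555,148),(634,133),(654,207),(568,230))])
E
```

```text
scene disc [ 335  389   52   50 1488] (array([ 0.44046261, -0.31739421]), np.float64(0.05828620727438084))
hub [351 399  21  23 281] [[367, 399], [369, 405], [371, 413], [370, 418], [369, 419], [365, 420], [360, 421], [356, 421], [354, 420], [351, 408], [351, 406], [352, 402], [353, 401], [360, 399]]
bowl [ 293  240   46   34 1168] (array([0.51764132, 0.09567044]), np.float64(0.061582994572608234))
square [310 250  11  10  72] [0.51762194 0.09615529]
((517.625, 96.24678039550781), (28.245988845825195, 24.297645568847656), 44.30791091918945)
knob [313 191  10  13  76] [316.         196.73684211] ((317.5, 197.0), (12.0, 9.0), 90.0)
side disc [400 183  20  21 236] (array([ 0.42864759, -0.31818198]), np.float64(0.05221031293646579))
hub [395 180  14  15 133] [[407, 180], [408, 181], [408, 183], [407, 189], [406, 191], [404, 194], [400, 194], [395, 192], [395, 185], [397, 181], [406, 180]]
bowl [312 264  51  16 189] (array([0.51063276, 0.11562149]), np.float64(0.06293936760771143))
square [330 247  16  11 123] [0.51684797 0.09351354]
((517.021484375, 93.25211334228516), (31.296737670898438, 35.152587890625), 52.72049331665039)
knob [282 255  10  18  69] [287.79710145 263.        ] ((288.2244567871094, 262.69525146484375), (19.211082458496094, 6.464106559753418), 64.98310089111328)
hinge top scene [0.61877767 0.07623576 0.13      ] side [0.6127112  0.08443391 0.13      ]
hub top scene [ 0.43959137 -0.31798255  0.038     ]
hubcorners [[0.4266, -0.2979], [0.4617, -0.3069], [0.4532, -0.3407], [0.4145, -0.3336]]
```

```bash
cat >> h.py <<'E'
from scipy.spatial.transform import Rotation as Ro
def mv(pos,yaw=None):
    """row (turn, shift fractions) from present pose to tool-down pose with tool x at yaw deg"""
    o=get_obs();R0=Ro.from_rotvec(o["tool_rot"]);x=R0.as_matrix()[:,0];y0=np.degrees(np.arctan2(x[1],x[0]))
    yaw=y0 if yaw is None else yaw
    Rt=Ro.from_euler("z",yaw,degrees=True)*Ro.from_euler("x",180,degrees=True)
    print("now",o["tool_pos"].round(4),"yaw",y0.round(2),"q",o["q"].round(2),"t",o["t"],"F",o["contact_force"].round(2),"M",o["wrist_torque"].round(2),"open",round(o["opening"],4),"grip",round(o["grip_force"],1))
    print("turn",((R0.inv()*Rt).as_rotvec()/np.pi).round(4),"shift",(R0.inv().apply(np.array(pos)-o["tool_pos"])/.3).round(4))
E
python3 - <<'E'
from h import *
d=np.load("scene.npz");e=np.load("side.npz")
print("box",[onz(d,p,0).round(3) for p in((325,361),(402,346))],[onz(d,p,.05).round(3) for p in((318,302),(398,294),(403,330))])
print("knob",onz(d,(316,197.5),.148),onz(e,(289.5,264),.148), "pillar dirs")
mv((.302,-.46,.22),15.3);mv((.44,-.318,.2),15.3)
E
```

```text
box [array([ 0.424, -0.163,  0.   ]), array([ 0.616, -0.208,  0.   ])] [array([ 0.468, -0.028,  0.05 ]), array([ 0.667, -0.095,  0.05 ]), array([ 0.621, -0.194,  0.05 ])]
knob [0.58643709 0.23784867 0.148     ] [0.58759339 0.23246418 0.148     ] pillar dirs
now [ 0.1647 -0.6024  0.2303] yaw 15.29 q [-1.42  0.05  1.61 -0.    1.48 -0.12] t 0.15 F [-0.67  0.77  0.72] M [-0.   -0.   -0.07] open 0.0853 grip 0.0
turn [-0.0005 -0.0001 -0.0001] shift [ 0.5665 -0.3372  0.0351]
now [ 0.1647 -0.6024  0.2303] yaw 15.29 q [-1.42  0.05  1.61 -0.    1.48 -0.12] t 0.15 F [-0.67  0.77  0.72] M [-0.   -0.   -0.07] open 0.0853 grip 0.0
turn [-0.0005 -0.0001 -0.0001] shift [ 1.135  -0.6724  0.1024]
```

Request:
{"op": "carry_out", "data": {"rows": [[0,0,0,0.57,-0.34,0.03,-1],[0,0,0,0.57,-0.34,0.03,-1],[0,0,0,0.57,-0.34,0.03,-1],[0,0,0,0.85,-0.5,0.03,-1],[0,0,0,0.98,-0.58,0.1,-1]]}}

```text
t: 0.65
tool_pos: [0.3394, -0.4227, 0.2167]
tool_rot: [3.112, 0.417, 0.001]
contact_force: [0.8, -1.0, -0.6]
opening: 0.0855
grip_force: 0.0
```

Request:
{"op": "carry_out", "data": {"rows": [[0,0,0,0.15,-0.09,0,-1],[0,0,0,0.15,-0.09,0,-1],[0,0,0,0.15,-0.09,0,-1],[0,0,0,0.15,-0.09,0,-1]]}}

```text
t: 1.05
tool_pos: [0.3739, -0.3865, 0.2159]
tool_rot: [3.114, 0.417, -0.001]
contact_force: [-0.7, -0.2, -1.2]
opening: 0.0853
grip_force: 0.0
```

```bash
python3 - <<'E'
from h import *
mv((.44,-.318,.2),15.3)
d=get_image("wrist");np.savez("w1.npz",**d);cv2.imwrite("pics/w1.png",d["img"])
print(proj(d,[.44,-.318,.004]))
E
```

```text
now [ 0.3739 -0.3865  0.2159] yaw 15.25 q [-0.94 -0.15  1.83 -0.    1.46  0.36] t 1.05 F [-0.67 -0.18 -1.21] M [0.04 0.02 0.03] open 0.0853 grip 0.0
turn [ 0.0001  0.0002 -0.0003] shift [ 0.2726 -0.1625  0.0528]
[[262.74440448 105.188914  ]]
```

View pics/w1.png

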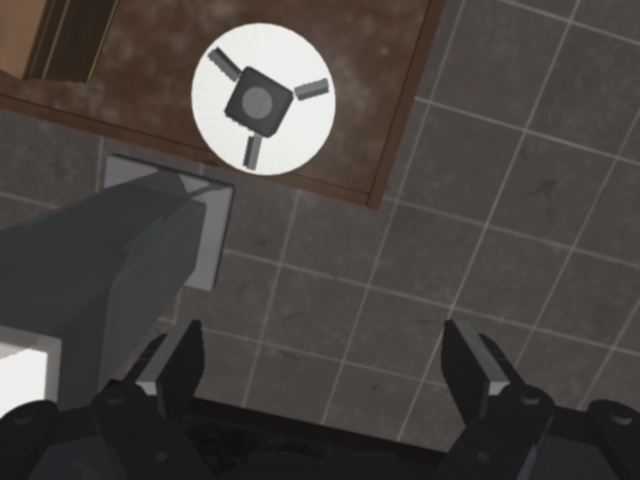

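The wrist view shows the disc at (263,99) and the black square hub at (259,102), both clear of the box. The hub is rotated about 30° in the image.

```bash
python3 - <<'E'
from h import *
d=np.load("w1.npz");im=d["img"].astype(int);mn=im.min(2);mx=im.max(2)
m=(mn>150).astype(np.uint8);m[:,:150]=0;m[200:]=0
c=max(cv2.findContours(m,0,cv2.CHAIN_APPROX_NONE)[0],key=cv2.contourArea)
P=np.array([onz(d,p,.004)[:2]*1e3 for p in cv2.convexHull(c)[:,0]],np.float32)
print("disc",cv2.minEnclosingCircle(P),cv2.fitEllipse(P))
g=np.zeros_like(m);cv2.fillPoly(g,[cv2.convexHull(c)],1)
k=((mx<85)&(g>0)).astype(np.uint8);k=cv2.morphologyEx(k,cv2.MORPH_OPEN,np.ones((15,15),np.uint8))
c=max(cv2.findContours(k,0,cv2.CHAIN_APPROX_NONE)[0],key=cv2.contourArea)
for z in(.024,.038):
  Q=np.array([onz(d,p,z)[:2]*1e3 for p in c[:,0]],np.float32);print("hub",z,cv2.minAreaRect(Q))
w=((mx>75)&(mx<140)&(g>0)).astype(np.uint8);w[:80]=0;w[125:]=0;w[:,:240]=0;w[:,275:]=0
M=cv2.moments(w,True);print("spot",onz(d,(M["m10"]/M["m00"],M["m01"]/M["m00"]),.038))
E
```

```text
disc ((441.89569091796875, -317.9708251953125), 58.278770446777344) ((441.93536376953125, -317.9797058105469), (116.19641876220703, 116.38095092773438), 14.390373229980469)
hub 0.024 ((448.97100830078125, -332.6123046875), (12.56977367401123, 11.51052188873291), 13.7290678024292)
hub 0.038 ((449.13458251953125, -333.9477233886719), (12.042344093322754, 11.027631759643555), 13.729372024536133)
spot [ 0.44228733 -0.31916382  0.038     ]
```

```bash
python3 - <<'E'
from h import *
d=np.load("w1.npz");im=d["img"].astype(int);mx=im.max(2)
k=(mx<70).astype(np.uint8);k[:62]=0;k[142:]=0;k[:,:221]=0;k[:,300:]=0
k=cv2.morphologyEx(k,cv2.MORPH_OPEN,np.ones((5,5),np.uint8))
c=max(cv2.findContours(k,0,cv2.CHAIN_APPROX_NONE)[0],key=cv2.contourArea)
for z in(.024,.038):
  Q=np.array([onz(d,p,z)[:2]*1e3 for p in c[:,0]],np.float32);print("hub",z,cv2.minAreaRect(Q))
mv((.442,-.3185,.12),-13.5)
E
```

```text
hub 0.024 ((442.9726257324219, -310.76092529296875), (27.608274459838867, 39.198368072509766), 77.0323486328125)
hub 0.038 ((443.3879699707031, -313.0131530761719), (26.44995880126953, 37.55382537841797), 77.03237915039062)
now [ 0.3737 -0.3869  0.2159] yaw 15.2 q [-0.94 -0.15  1.83 -0.    1.46  0.36] t 1.1 F [-0.13 -0.29  0.56] M [-0.04  0.   -0.01] open 0.0857 grip 0.0
turn [1.000e-04 1.000e-04 1.594e-01] shift [ 0.2796 -0.1602  0.3196]
```

Request:
{"op": "carry_out", "data": {"rows": [[0,0,-0.23,0.28,-0.16,0.2,-1],[0,0,-0.23,0.28,-0.16,0.2,-1],[0,0,-0.23,0.28,-0.16,0.2,-1],[0,0,-0.23,0.28,-0.16,0.2,-1],[0,0,-0.23,0.28,-0.16,0.2,-1]]}}

```text
t: 1.6
tool_pos: [0.4421, -0.3182, 0.1551]
tool_rot: [-2.761, -1.497, 0.001]
contact_force: [-0.3, -0.8, 0.2]
opening: 0.0852
grip_force: 0.0
```

```bash
python3 - <<'E'
from h import *
mv((.442,-.3185,.06),76.7)
E
```

```text
now [ 0.4421 -0.3182  0.1551] yaw 56.92 q [-0.76 -0.08  1.87 -0.    1.35 -0.18] t 1.6 F [-0.29 -0.83  0.24] M [-0.03 -0.05 -0.03] open 0.0852 grip 0.0
turn [-4.000e-04 -1.000e-04 -1.099e-01] shift [-0.0009  0.0006  0.3172]
```

Request:
{"op": "carry_out", "data": {"rows": [[0,0,-0.11,0,0,0.3,-1],[0,0,-0.11,0,0,0.3,-1],[0,0,-0.11,0,0,0.45,-1],[0,0,-0.11,0,0,0.492,-1],[0,0,-0.11,0,0,0.492,-1]]}}

```text
t: 2.1
tool_pos: [0.4407, -0.3171, 0.0061]
tool_rot: [-2.466, -1.938, 0.001]
contact_force: [0.1, 0.8, -0.4]
opening: 0.0854
grip_force: 0.0
```

```bash
python3 - <<'E'
from h import *
mv((.442,-.3185,.007),76.7)
d=get_image("wrist");cv2.imwrite("pics/w2.png",d["img"])
E
```

```text
now [ 0.4407 -0.3171  0.0061] yaw 76.31 q [-0.76  0.12  1.95 -0.    1.08 -0.52] t 2.1 F [ 0.11  0.78 -0.41] M [-0.    0.06  0.01] open 0.0854 grip 0.0
turn [-0.0015 -0.0008 -0.0021] shift [-0.0035  0.0052 -0.003 ]
```

View pics/w2.png

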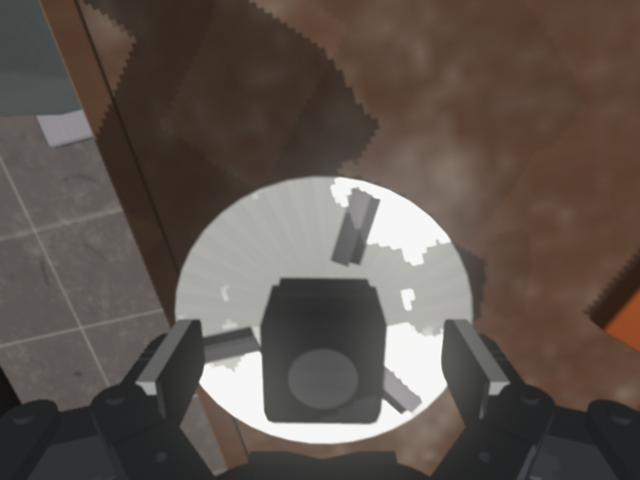

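The hub, with its centre at about (323,350), sits square between the fingers at x≈200 and 445. I'll close on it.

Request:
{"op": "carry_out", "data": {"rows": [[0,0,0,0,0,0,1],[0,0,0,0,0,0,1],[0,0,0,0,0,0,1],[0,0,0,0,0,0,1],[0,0,0,0,0,0,1]], "force": 50}}

```text
t: 2.65
tool_pos: [0.4436, -0.3185, 0.0104]
tool_rot: [2.465, 1.943, -0.0]
contact_force: [-2.8, 0.8, 6.5]
opening: 0.0394
grip_force: 53.4
```

Request:
{"op": "carry_out", "data": {"rows": [[0,0,0,0,0,0,1],[0,0,0,0,0,0,1],[0,0,0,0,0,-0.1,1],[0,0,0,0,0,-0.3,1],[0,0,0,0,0,-0.6,1]]}}

```text
t: 3.15
tool_pos: [0.4417, -0.3163, 0.1382]
tool_rot: [-2.465, -1.943, 0.001]
contact_force: [0.5, -1.6, -2.9]
opening: 0.0391
grip_force: 52.3
```

```bash
python3 - <<'E'
from h import *
mv((.517,-.0,.26),44)
E
```

```text
now [ 0.4417 -0.3163  0.1382] yaw 76.49 q [-0.76 -0.06  1.89  0.    1.32 -0.52] t 3.15 F [ 0.54 -1.62 -2.91] M [-0.06 -0.08 -0.01] open 0.0391 grip 52.3
turn [-0.0011 -0.0003  0.1805] shift [ 1.0844 -0.0035 -0.404 ]
```

Request:
{"op": "carry_out", "data": {"rows": [[0,0,0.18,0.9,0,-0.4,1],[0,0,0.18,0.9,0,-0.4,1],[0,0,0.18,0.9,0,-0.4,1],[0,0,0.18,0.9,0,-0.4,1],[0,0,0.18,0.9,0,-0.4,1]]}}

```text
t: 3.65
tool_pos: [0.4942, -0.1004, 0.2369]
tool_rot: [-2.913, -1.175, 0.0]
contact_force: [-0.2, 0.2, -3.0]
opening: 0.0391
grip_force: 52.4
```

```bash
python3 - <<'E'
from h import *
mv((.517,-.03,.26),44)
d=get_image("wrist");np.savez("w3.npz",**d);cv2.imwrite("pics/w3.png",d["img"]);print(proj(d,[.517,.0955,.084]))
E
```

```text
now [ 0.4942 -0.1004  0.2369] yaw 43.93 q [-0.35 -0.25  1.88  0.    1.51  0.46] t 3.65 F [-0.18  0.23 -2.98] M [ 0.05 -0.09  0.07] open 0.0391 grip 52.4
turn [-0.0001 -0.     -0.0004] shift [ 0.2176 -0.1163 -0.0769]
[[121.06371406 -13.24164207]]
```

View pics/w3.png

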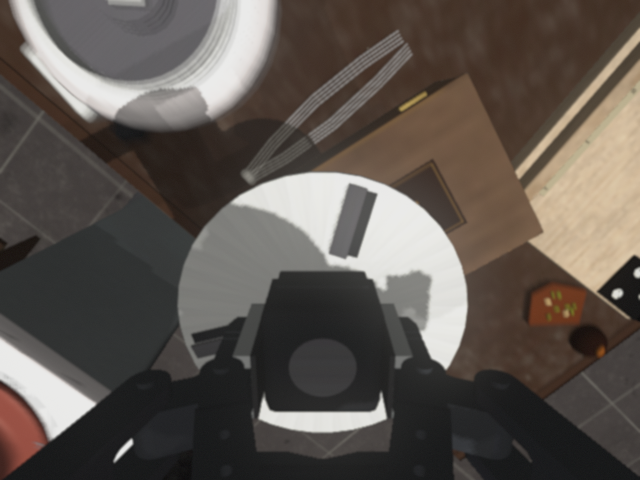

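The disc is held square. The drive lies just off the top edge at about (125,0), and its visible edge runs nearly parallel to the image row. I'll move closer.

Request:
{"op": "carry_out", "data": {"rows": [[0,0,0,0.15,-0.12,-0.08,1],[0,0,0,0.15,-0.12,-0.08,1],[0,0,0,0.15,-0.12,-0.08,1],[0,0,0,0.15,-0.12,-0.08,1]]}}

```text
t: 4.1
tool_pos: [0.5015, -0.0456, 0.2598]
tool_rot: [-2.912, -1.179, 0.002]
contact_force: [-0.8, 0.2, -3.4]
opening: 0.0388
grip_force: 52.6
```

```bash
python3 - <<'E'
from h import *
mv((.517,.0955,.13),44)
d=get_image("wrist");np.savez("w4.npz",**d)
c0=proj(d,[.517,.0955,.084])[0];print(c0)
im=d["img"];x,y=np.maximum(c0.astype(int)-100,0);cr=im[y:y+200,x:x+266]
cv2.imwrite("pics/w4.png",cv2.resize(cr,None,fx=3,fy=3)); print(x,y)
E
```

```text
now [ 0.5015 -0.0456  0.2598] yaw 44.1 q [-0.24 -0.26  1.85 -0.    1.55  0.56] t 4.1 F [-0.81  0.22 -3.4 ] M [-0.03  0.01 -0.03] open 0.0388 grip 52.6
turn [-0.0002  0.0004  0.0006] shift [ 0.3652 -0.3016  0.4323]
[193.97155857  64.11441758]
93 0
```

View pics/w4.png

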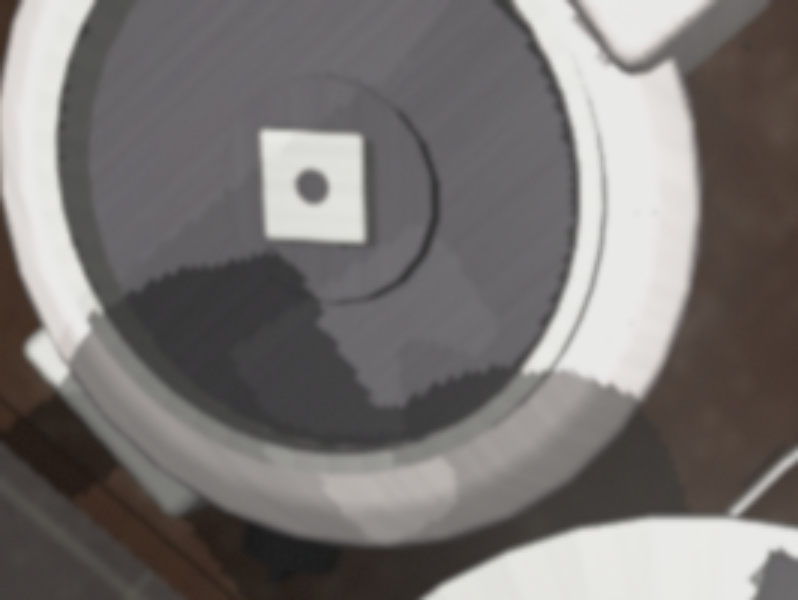

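The drive square, centred at crop (313,186) or image (197,62), is clearly visible and nearly aligned with the image axes. I'll measure its pose.

```bash
python3 - <<'E'
from h import *
d=np.load("w4.npz");m=(d["img"].min(2)>170).astype(np.uint8)
k,l,s,c=cv2.connectedComponentsWithStats(m);i=l[48,185];print(s[i])
cn=max(cv2.findContours((l==i).astype(np.uint8),0,cv2.CHAIN_APPROX_NONE)[0],key=cv2.contourArea)
G=np.array([onz(d,p,.084)[:2]*1e3 for p in cn[:,0]],np.float32);print(cv2.minAreaRect(G))
q=cv2.approxPolyDP(cn,3,True)[:,0];Q=np.array([onz(d,p,.084)[:2]*1e3 for p in q]);E=np.roll(Q,-1,0)-Q
print(Q.round(1),np.degrees(np.arctan2(E[:,1],E[:,0]))%90)
mv((.517,.0955,.13),44)
E
```

```text
[ 180   43   34   37 1051]
((519.6087646484375, 95.03944396972656), (23.064373016357422, 23.208175659179688), 40.26957321166992)
[[521.4 110.5]
 [504.4  96.3]
 [518.7  79.5]
 [535.5  94.2]] [39.82061426 40.557194   41.14975039 40.63020166]
now [ 0.5013 -0.046   0.2594] yaw 44.04 q [-0.24 -0.26  1.85 -0.    1.55  0.56] t 4.15 F [-0.18 -0.7  -3.55] M [-0.01  0.02  0.03] open 0.0391 grip 52.6
turn [-0.0004  0.0005  0.0002] shift [ 0.3662 -0.3021  0.4313]
```

```bash
python3 - <<'E'
from h import *
d=np.load("w4.npz");im=d["img"];m=(im.min(2)>120).astype(np.uint8);m[:168]=0;m[440:]=0;m[:,:170]=0;m[:,480:]=0
ps=[]
for cn in cv2.findContours(m,0,cv2.CHAIN_APPROX_NONE)[0]:
    if cv2.contourArea(cn)>300: ps.append(cn[:,0])
h=cv2.convexHull(np.vstack(ps))[:,0]
z=.2597-.0104+.004
P=np.array([onz(d,p,z)[:2]*1e3 for p in h])
(x,r)=(lambda s:(s[:2],np.sqrt(s[2]+s[:2]@s[:2])))(np.linalg.lstsq(np.c_[2*P,np.ones(len(P))],(P**2).sum(1),rcond=None)[0])
res=np.hypot(*(P-x).T)-r;print(x,r,res.std(),len(P))
e=x-np.array([501.4,-45.8]);c,s=np.cos(np.radians(44)),np.sin(np.radians(44));print("tool x,y off",e@[c,s],e@[s,-c])
for u in [(322,368)]:print(proj(d,[.5014,-.0458,.2597-.0104+.038]))
E
```

```text
[503.30345521 -42.0328538 ] 59.55282900757614 2.712663485044109 40
tool x,y off 3.9861107322425586 -1.3876071013035614
[[321.47923864 371.33886919]]
```

Request:
{"op": "carry_out", "data": {"rows": [[0,0,0.02,0.366,-0.3,0.1,1],[0,0,0.02,0.366,-0.3,0.1,1],[0,0,0.02,0.366,-0.3,0.1,1],[0,0,0.02,0.366,-0.3,0.15,1],[0,0,0.02,0.366,-0.3,0.2,1]]}}

```text
t: 4.65
tool_pos: [0.5179, 0.0952, 0.199]
tool_rot: [2.947, 1.088, -0.003]
contact_force: [0.0, -1.0, -3.4]
opening: 0.0394
grip_force: 52.6
```

```bash
python3 - <<'E'
from h import *
mv((.5177,.0947,.105),40.4)
E
```

```text
now [0.5179 0.0952 0.199 ] yaw 40.51 q [ 0.04 -0.16  1.87 -0.    1.43  0.9 ] t 4.65 F [ 0.05 -1.02 -3.44] M [ 0.01 -0.01  0.05] open 0.0394 grip 52.6
turn [-0.      0.0005  0.0006] shift [-0.0012  0.0009  0.3132]
```

Request:
{"op": "carry_out", "data": {"rows": [[0,0,0,0,0,0.15,1],[0,0,0,0,0,0.25,1],[0,0,0,0,0,0.3,1],[0,0,0,0,0,0.31,1],[0,0,0,0,0,0.31,1]]}}

```text
t: 5.15
tool_pos: [0.5186, 0.0948, 0.108]
tool_rot: [2.948, 1.085, 0.0]
contact_force: [-0.6, 0.4, -3.6]
opening: 0.0393
grip_force: 52.5
```

Request:
{"op": "carry_out", "data": {"rows": [[0,0,0,0,0,0.01,1],[0,0,0,0,0,0.02,1],[0,0,0,0,0,0.03,1],[0,0,0,0,0,0.036,1],[0,0,0,0,0,0.036,1]]}}

```text
t: 5.65
tool_pos: [0.518, 0.0959, 0.0967]
tool_rot: [-2.947, -1.087, 0.0]
contact_force: [-0.5, -0.1, -4.1]
opening: 0.0395
grip_force: 52.5
```

Request:
{"op": "carry_out", "data": {"rows": [[0,0,0,0,0,0.004,1],[0,0,0,0,0,0.008,1],[0,0,0,0,0,0.012,1],[0,0,0,0,0,0.012,1],[0,0,0,0,0,0.012,1]]}}

```text
t: 6.15
tool_pos: [0.5181, 0.0958, 0.0932]
tool_rot: [-2.948, -1.087, 0.0]
contact_force: [-0.2, 0.0, -4.1]
opening: 0.0392
grip_force: 52.5
```

Request:
{"op": "carry_out", "data": {"rows": [[0,0,0,0,0,0.004,1],[0,0,0,0,0,0.008,1],[0,0,0,0,0,0.012,1],[0,0,0,0,0,0.012,1],[0,0,0,0,0,0.012,1]]}}

```text
t: 6.65
tool_pos: [0.5181, 0.0958, 0.0896]
tool_rot: [-2.947, -1.087, 0.0]
contact_force: [0.2, -0.2, -3.0]
opening: 0.0392
grip_force: 52.5
```

Request:
{"op": "carry_out", "data": {"rows": [[0,0,0,0,0,0.004,1],[0,0,0,0,0,0.008,1],[0,0,0,0,0,0.012,1],[0,0,0,0,0,0.012,1],[0,0,0,0,0,0.012,1]]}}

```text
t: 7.15
tool_pos: [0.5181, 0.0958, 0.086]
tool_rot: [-2.947, -1.087, 0.0]
contact_force: [0.5, -0.1, -3.9]
opening: 0.0391
grip_force: 52.5
```

Request:
{"op": "carry_out", "data": {"rows": [[0,0,0,0,0,0.004,1],[0,0,0,0,0,0.008,1],[0,0,0,0,0,0.012,1],[0,0,0,0,0,0.012,1],[0,0,0,0,0,0.012,1]]}}

```text
t: 7.65
tool_pos: [0.5181, 0.0958, 0.0824]
tool_rot: [-2.948, -1.087, 0.0]
contact_force: [-0.1, -0.4, -2.1]
opening: 0.039
grip_force: 52.6
```

Request:
{"op": "carry_out", "data": {"rows": [[0,0,0,0,0,0.002,1],[0,0,0,0,0,0.004,1],[0,0,0,0,0,0.006,1],[0,0,0,0,0,0.006,1],[0,0,0,0,0,0.006,1]]}}

```text
t: 8.15
tool_pos: [0.5182, 0.0958, 0.0824]
tool_rot: [-2.947, -1.087, 0.001]
contact_force: [-6.9, -0.2, 7.5]
opening: 0.0391
grip_force: 54.0
```

```bash
python3 - <<'E'
from h import *
mv((.5177,.0947,.105),40.4)
d=get_image("side");im=d["img"];c=proj(d,[.517,.0955,.08])[0].astype(int)
a=im[c[1]-50:c[1]+50,c[0]-66:c[0]+67]
d=get_image("scene");im=d["img"];c=proj(d,[.517,.0955,.08])[0].astype(int)
b=im[c[1]-50:c[1]+50,c[0]-66:c[0]+67]
cv2.imwrite("pics/s5.png",cv2.resize(np.hstack([a,b]),None,fx=3,fy=3,interpolation=cv2.INTER_CUBIC))
E
```

```text
now [0.5182 0.0958 0.0824] yaw 40.49 q [ 0.04 -0.04  1.97 -0.    1.22  0.91] t 8.15 F [-6.95 -0.21  7.53] M [-0.16  1.06  0.01] open 0.0391 grip 54.0
turn [-0.0001  0.0002  0.0005] shift [-0.0039  0.0017 -0.0755]
```

View pics/s5.png

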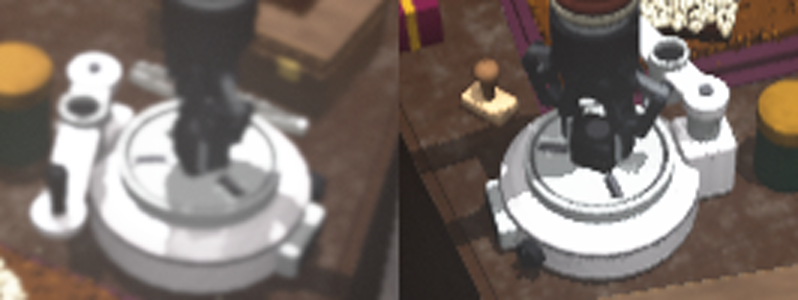

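Both views show the disc lying flat below the rim. It stopped at z=0.0824, exactly the home height, with about 10 N. I'll relax the press and release.

Request:
{"op": "carry_out", "data": {"rows": [[0,0,0,0,0,-0.004,1],[0,0,0,0,0,-0.005,0.4],[0,0,0,0,0,-0.005,-0.2],[0,0,0,0,0,-0.005,-0.6],[0,0,0,0,0,-0.005,-0.9]], "force": 20}}

```text
t: 8.75
tool_pos: [0.5185, 0.0958, 0.0824]
tool_rot: [2.947, 1.087, 0.001]
contact_force: [0.7, 0.4, -0.1]
opening: 0.078
grip_force: 0.0
```

Request:
{"op": "carry_out", "data": {"rows": [[0,0,0,0,0,0,-1],[0,0,0,0,0,0,-1],[0,0,0,0,0,-0.05,-1],[0,0,0,0,0,-0.2,-1],[0,0,0,0,0,-0.5,-1]]}}

```text
t: 9.25
tool_pos: [0.5168, 0.0957, 0.1925]
tool_rot: [-2.946, -1.087, 0.005]
contact_force: [0.7, 0.1, -0.7]
opening: 0.0854
grip_force: 0.0
```

```bash
python3 - <<'E'
from h import *
mv((.52,.096,.26),40.4)
d=get_image("wrist");np.savez("w6.npz",**d);cv2.imwrite("pics/w6.png",d["img"])
print(proj(d,[[.518,.0955,.076],[.518,.0955,.11]]))
E
```

```text
now [0.5168 0.0957 0.1925] yaw 40.49 q [ 0.04 -0.16  1.88  0.    1.42  0.91] t 9.25 F [ 0.71  0.07 -0.7 ] M [ 0.   -0.05  0.02] open 0.0854 grip 0.0
turn [-0.0007  0.0009  0.0005] shift [ 0.008   0.0057 -0.225 ]
[[323.72948074 235.10912488]
 [323.81856888 252.8984462 ]]
```

View pics/w6.png

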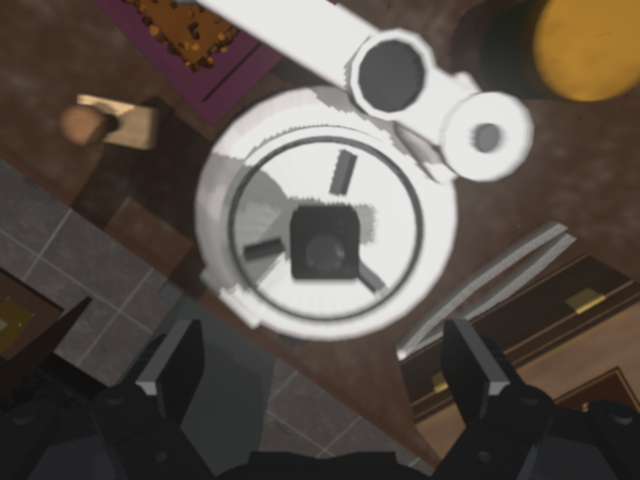

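The disc is concentric in the bowl, with its hub at (325,242), and looks fully home. The hinge boss is at (487,137). Next is the head geometry.

```bash
python3 - <<'E'
from h import *
d=np.load("w6.npz")
print("hinge",[onz(d,(487,137),z).round(4) for z in(.126,.135)])
H=np.array([.617,.079]);M=np.array([.518,.0955]);K=np.array([.587,.235])
a=lambda v:np.degrees(np.arctan2(v[1],v[0]))
print(a(K-H),np.linalg.norm(K-H),a(M-H),np.linalg.norm(M-H))
mv((.587,.19,.26),100)
E
```

```text
hinge [array([0.6201, 0.0778, 0.126 ]), array([0.6183, 0.0808, 0.135 ])]
100.88552705465875 0.1588584275384847 170.53767779197437 0.10036558174992061
now [0.5225 0.0961 0.2046] yaw 40.5 q [ 0.04 -0.17  1.87  0.    1.43  0.91] t 9.3 F [4.28 0.57 6.69] M [-0.05 -0.11  0.03] open 0.0855 grip 0.0
turn [ 0.0045 -0.0019 -0.3306] shift [ 0.3687 -0.0968 -0.1811]
```

Request:
{"op": "carry_out", "data": {"rows": [[0,0,-0.23,0,0,-0.1,-1],[0,0,-0.23,0.3,-0.08,-0.1,-1],[0,0,-0.23,0.37,-0.1,-0.1,-1],[0,0,-0.23,0.37,-0.1,-0.1,-1],[0,0,-0.23,0.37,-0.1,-0.1,-1]]}}

```text
t: 9.8
tool_pos: [0.5842, 0.1928, 0.2232]
tool_rot: [2.365, 2.068, 0.002]
contact_force: [0.1, -1.1, 0.0]
opening: 0.0853
grip_force: 0.0
```

Request:
{"op": "carry_out", "data": {"rows": [[0,0,-0.1,0,0,0,-1],[0,0,-0.1,0,0,0,-1],[0,0,-0.1,0,0,0,-1],[0,0,-0.1,0,0,0,-1]]}}

```text
t: 10.2
tool_pos: [0.5833, 0.1907, 0.223]
tool_rot: [2.025, 2.401, 0.001]
contact_force: [-0.0, 0.8, -0.2]
opening: 0.0855
grip_force: 0.0
```

```bash
python3 - <<'E'
from h import *
mv((.587,.235,.23),100)
d=get_image("wrist");np.savez("w7.npz",**d);cv2.imwrite("pics/w7.png",d["img"])
print(proj(d,[[.587,.235,.171],[.587,.235,.126],[.618,.079,.13]]))
E
```

```text
now [0.5833 0.1907 0.223 ] yaw 99.73 q [0.19 0.03 1.65 0.   1.46 0.02] t 10.2 F [-0.02  0.83 -0.21] M [-0.02 -0.03  0.01] open 0.0855 grip 0.0
turn [ 0.0003 -0.     -0.0015] shift [ 0.1433  0.0371 -0.0234]
[[342.16150878 189.11024552]
 [338.48713613 174.02588011]
 [342.12919364 406.0468504 ]]
```

View pics/w7.png

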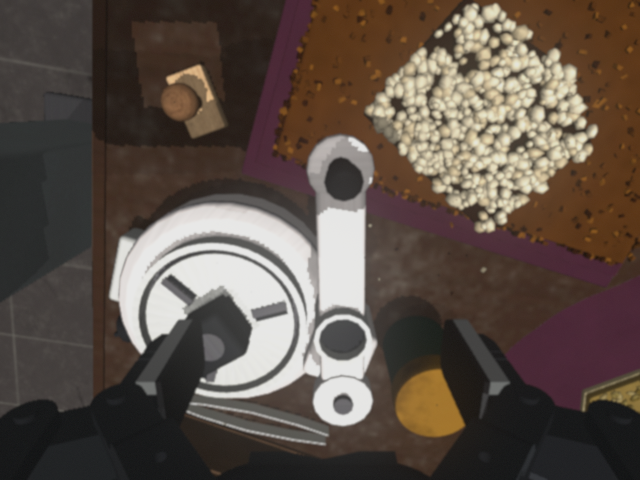

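The knob top is at about (344,182) and the hinge at (343,404). Both are within a few mm of the estimates.

```bash
python3 - <<'E'
from h import *
d=np.load("w7.npz");k=onz(d,(344,182),.171);h=onz(d,(343,403),.13);print(k,h,onz(d,(344,181.5),.168))
H=np.array([.618,.0795]);v=k[:2]-H;print(np.linalg.norm(v),np.degrees(np.arctan2(v[1],v[0])))
mv((k[0],k[1],.146),100.5)
E
```

```text
[0.58723389 0.2384766  0.171     ] [0.61812472 0.08159434 0.13      ] [0.58743995 0.23821361 0.168     ]
0.16192626128607115 100.95282893046281
now [0.5832 0.1907 0.2228] yaw 99.74 q [0.19 0.03 1.65 0.   1.46 0.02] t 10.25 F [0.08 0.66 0.65] M [-0.03 -0.01  0.03] open 0.0853 grip 0.0
turn [ 0.0003 -0.     -0.0042] shift [0.1547 0.0398 0.2561]
```

Request:
{"op": "carry_out", "data": {"rows": [[0,0,-0.005,0.15,0.04,0,-1],[0,0,-0.005,0.15,0.04,0.03,-1],[0,0,-0.005,0.15,0.04,0.15,-1],[0,0,-0.005,0.15,0.04,0.255,-1],[0,0,-0.005,0.15,0.04,0.255,-1]]}}

```text
t: 10.75
tool_pos: [0.5834, 0.2359, 0.1396]
tool_rot: [-2.0, -2.414, 0.014]
contact_force: [-0.6, -0.5, -0.2]
opening: 0.0857
grip_force: 0.0
```

Request:
{"op": "carry_out", "data": {"rows": [[0,0,0,0,0,0,0],[0,0,0,0,0,0,0.3],[0,0,0,0,0,0,0.4],[0,0,0,0,0,0,1],[0,0,0,0,0,0,1]], "force": 20}}

```text
t: 11.25
tool_pos: [0.5879, 0.2372, 0.1473]
tool_rot: [2.002, 2.419, 0.003]
contact_force: [-0.5, -0.6, 2.4]
opening: 0.0179
grip_force: 19.4
```

Request:
{"op": "carry_out", "data": {"rows": [[0,0,0,0,0,0,1],[0,0,0,0,0,0,1],[0,0,0,0,0,0,1]]}}

```text
t: 11.55
tool_pos: [0.588, 0.2373, 0.1473]
tool_rot: [2.002, 2.419, 0.003]
contact_force: [-1.2, -0.3, 5.6]
opening: 0.0176
grip_force: 19.7
```

```bash
cat >> h.py <<'E'
def arc(degs,H=(.618,.080),r=.16):
    o=get_obs();R0=Ro.from_rotvec(o["tool_rot"]);p=o["tool_pos"]
    v=p[:2]-np.array(H);a0=np.degrees(np.arctan2(v[1],v[0]));x=R0.as_matrix()[:,0]
    print("tcp",p.round(4),"r",np.linalg.norm(v).round(4),"ang",a0.round(2),"yaw",np.degrees(np.arctan2(x[1],x[0])).round(2),"F",o["contact_force"].round(1),"t",o["t"],"op",o["opening"],o["grip_force"],"q",o["q"].round(2))
    for g in degs:
        w=Ro.from_euler("z",g,degrees=True).apply(np.r_[v,0])-np.r_[v,0]
        print(g,"turn z",round(-g/180,4),"shift",(R0.inv().apply(w)/.3).round(4))
E
python3 -c "
from h import *
arc([4,8,12,16,20,25])"
```

```text
tcp [0.588  0.2373 0.1473] r 0.1601 ang 100.8 yaw 100.79 F [-1.2 -0.3  5.6] t 11.55 op 0.017620989938795472 19.670152072794735 q [ 0.27  0.14  1.67 -0.    1.34  0.08]
4 turn z -0.0222 shift [-0.0013 -0.0372 -0.0001]
8 turn z -0.0444 shift [-0.0052 -0.0743 -0.0002]
12 turn z -0.0667 shift [-0.0117 -0.111  -0.0002]
16 turn z -0.0889 shift [-0.0207 -0.1471 -0.0003]
20 turn z -0.1111 shift [-0.0322 -0.1825 -0.0004]
25 turn z -0.1389 shift [-0.0501 -0.2256 -0.0005]
```

Request:
{"op": "carry_out", "data": {"rows": [[0,0,0,0,0,-0.006,1],[0,0,-0.022,-0.001,-0.037,-0.008,1],[0,0,-0.044,-0.005,-0.074,-0.008,1],[0,0,-0.067,-0.012,-0.111,-0.008,1],[0,0,-0.089,-0.021,-0.147,-0.008,1]]}}

```text
t: 12.05
tool_pos: [0.5446, 0.2228, 0.1474]
tool_rot: [-1.642, -2.678, -0.001]
contact_force: [2.5, 1.1, -1.0]
opening: 0.0178
grip_force: 20.2
```

```bash
python3 -c "
from h import *
arc([4,8,12,16,20])"
```

```text
tcp [0.5446 0.2228 0.1474] r 0.1605 ang 117.2 yaw 116.98 F [ 2.5  1.1 -1. ] t 12.05 op 0.01776354911618171 20.168714043684304 q [ 0.26  0.03  1.78  0.    1.33 -0.21]
4 turn z -0.0222 shift [-0.0014 -0.0373 -0.    ]
8 turn z -0.0444 shift [-0.0055 -0.0744 -0.    ]
12 turn z -0.0667 shift [-0.0121 -0.1112 -0.    ]
16 turn z -0.0889 shift [-2.130e-02 -1.474e-01 -1.000e-04]
20 turn z -0.1111 shift [-3.300e-02 -1.829e-01 -1.000e-04]
```

Request:
{"op": "carry_out", "data": {"rows": [[0,0,-0.022,-0.001,-0.037,0,1],[0,0,-0.044,-0.005,-0.074,0,1],[0,0,-0.067,-0.012,-0.111,0,1],[0,0,-0.089,-0.021,-0.147,0,1],[0,0,-0.111,-0.033,-0.183,0,1]]}}

```text
t: 12.55
tool_pos: [0.4998, 0.1893, 0.1474]
tool_rot: [-1.152, -2.922, -0.001]
contact_force: [0.6, 1.5, -1.1]
opening: 0.0179
grip_force: 20.2
```

Request:
{"op": "carry_out", "data": {"rows": [[0,0,-0.022,-0.001,-0.037,0,1],[0,0,-0.044,-0.005,-0.074,0,1],[0,0,-0.067,-0.012,-0.111,0,1],[0,0,-0.089,-0.021,-0.147,0,1],[0,0,-0.111,-0.033,-0.183,0,1]]}}

```text
t: 13.05
tool_pos: [0.4692, 0.1426, 0.1473]
tool_rot: [-0.627, -3.077, -0.002]
contact_force: [-0.1, 2.5, -0.8]
opening: 0.0176
grip_force: 20.2
```

```bash
python3 -c "
from h import *
arc([2,4,6,8,10,12,14,16])"
```

```text
tcp [0.4692 0.1426 0.1473] r 0.1614 ang 157.19 yaw 156.95 F [-0.1  2.5 -0.8] t 13.05 op 0.01761142545068122 20.191216561943293 q [ 0.14 -0.21  2.    0.    1.35 -1.03]
2 turn z -0.0111 shift [-0.0004 -0.0188 -0.    ]
4 turn z -0.0222 shift [-0.0015 -0.0375 -0.    ]
6 turn z -0.0333 shift [-0.0032 -0.0562 -0.0001]
8 turn z -0.0444 shift [-0.0055 -0.0749 -0.0001]
10 turn z -0.0556 shift [-0.0086 -0.0934 -0.0001]
12 turn z -0.0667 shift [-1.220e-02 -1.118e-01 -1.000e-04]
14 turn z -0.0778 shift [-1.650e-02 -1.301e-01 -1.000e-04]
16 turn z -0.0889 shift [-0.0215 -0.1482 -0.0002]
```

Now slower towards the stop, expected at about 171°.

Request:
{"op": "carry_out", "data": {"rows": [[0,0,-0.011,0,-0.019,0,1],[0,0,-0.022,-0.001,-0.037,0,1],[0,0,-0.033,-0.003,-0.056,0,1],[0,0,-0.044,-0.005,-0.075,0,1],[0,0,-0.056,-0.008,-0.093,0,1]]}}

```text
t: 13.55
tool_pos: [0.4605, 0.116, 0.1474]
tool_rot: [-0.357, -3.119, -0.002]
contact_force: [-0.8, 1.6, -0.3]
opening: 0.0177
grip_force: 20.2
```

Request:
{"op": "carry_out", "data": {"rows": [[0,0,-0.006,0,-0.01,0,1],[0,0,-0.011,0,-0.019,0,1],[0,0,-0.011,0,-0.019,0,1]]}}

```text
t: 13.85
tool_pos: [0.4592, 0.1099, 0.1474]
tool_rot: [-0.306, -3.125, 0.001]
contact_force: [-3.2, -0.6, -0.9]
opening: 0.0182
grip_force: 20.2
```

Request:
{"op": "carry_out", "data": {"rows": [[0,0,-0.006,0,-0.01,0,1],[0,0,-0.006,0,-0.01,0,1]]}}

```text
t: 14.05
tool_pos: [0.4587, 0.107, 0.1474]
tool_rot: [-0.276, -3.127, 0.001]
contact_force: [-4.7, -0.2, -1.9]
opening: 0.0176
grip_force: 20.1
```

```bash
python3 -c "
from h import *
arc([1,2,4])"
```

```text
tcp [0.4587 0.107  0.1474] r 0.1616 ang 170.39 yaw 169.93 F [-4.7 -0.2 -1.9] t 14.05 op 0.01762244043003286 20.080654453486204 q [ 0.07 -0.26  2.05 -0.    1.36 -1.32]
1 turn z -0.0056 shift [-0.0002 -0.0094  0.    ]
2 turn z -0.0111 shift [-0.0005 -0.0188  0.    ]
4 turn z -0.0222 shift [-0.0016 -0.0376  0.    ]
```

Request:
{"op": "carry_out", "data": {"rows": [[0,0,-0.006,0.002,-0.01,0,1],[0,0,-0.006,0.002,-0.01,0,1]]}}

```text
t: 14.25
tool_pos: [0.4582, 0.1039, 0.1474]
tool_rot: [-0.246, -3.132, 0.001]
contact_force: [-0.3, 0.4, -5.4]
opening: 0.018
grip_force: 19.8
```

Request:
{"op": "carry_out", "data": {"rows": [[0,0,-0.006,0.001,-0.01,0,1],[0,0,-0.006,0.001,-0.01,0,1]]}}

```text
t: 14.45
tool_pos: [0.4581, 0.1034, 0.1475]
tool_rot: [0.217, 3.132, 0.009]
contact_force: [3.1, 10.8, -9.3]
opening: 0.0178
grip_force: 20.0
```

Request:
{"op": "carry_out", "data": {"rows": [[0,0,-0.006,0.001,-0.01,0,1],[0,0,-0.006,0.001,-0.01,0,1]]}}

```text
t: 14.65
tool_pos: [0.4582, 0.1032, 0.1475]
tool_rot: [0.187, 3.132, 0.021]
contact_force: [8.2, 20.5, -12.6]
opening: 0.0177
grip_force: 20.5
```

The stop is met: the force rose to 20 N and the motion ceased at about 171.7°. I'll relax, then release.

Request:
{"op": "carry_out", "data": {"rows": [[0,0,0.006,0,0.013,0,1],[0,0,0.006,0,0.015,0,1]]}}

```text
t: 14.85
tool_pos: [0.4581, 0.1035, 0.1475]
tool_rot: [0.216, 3.132, 0.001]
contact_force: [4.2, 2.4, -9.6]
opening: 0.018
grip_force: 20.1
```

Request:
{"op": "carry_out", "data": {"rows": [[0,0,0,0,0,0,-1],[0,0,0,0,0,0,-1],[0,0,0,0,0,0,-1],[0,0,0,0,0,0,-1],[0,0,0,0,0,0,-1]]}}

```text
t: 15.35
tool_pos: [0.4577, 0.1028, 0.1485]
tool_rot: [0.218, 3.133, -0.0]
contact_force: [-0.3, -0.1, 0.0]
opening: 0.0853
grip_force: 0.0
```

Request:
{"op": "carry_out", "data": {"rows": [[0,0,0,0,0,-0.05,-1],[0,0,0,0,0,-0.15,-1],[0,0,0,0,0,-0.3,-1],[0,0,0,0,0,-0.4,-1],[0,0,0,0,0,-0.4,-1]]}}

```text
t: 15.85
tool_pos: [0.4602, 0.1031, 0.2757]
tool_rot: [0.216, 3.122, 0.002]
contact_force: [0.4, 0.6, 1.4]
opening: 0.0855
grip_force: 0.0
```

```bash
python3 - <<'E'
from h import *
mv((.45,.1,.26))
o=[]
for n,c in(("wrist",None),("scene",1)):
    d=get_image(n);np.savez(n+"8.npz",**d);im=d["img"]
    if c:
        u=proj(d,[.53,.1,.1])[0].astype(int);im=cv2.resize(im[u[1]-60:u[1]+60,u[0]-50:u[0]+50],(400,480),interpolation=cv2.INTER_CUBIC)
    else: im=cv2.resize(im[:,100:500],(400,480))
    o.append(im)
cv2.imwrite("pics/f8.png",np.hstack(o))
E
```

```text
now [0.4602 0.1031 0.2757] yaw 172.07 q [ 0.06 -0.36  1.91 -0.    1.58 -1.37] t 15.85 F [0.38 0.57 1.38] M [-0.06 -0.01 -0.03] open 0.0855 grip 0.0
turn [0.0007 0.0037 0.    ] shift [ 0.0327 -0.0152  0.052 ]
```

View pics/f8.png

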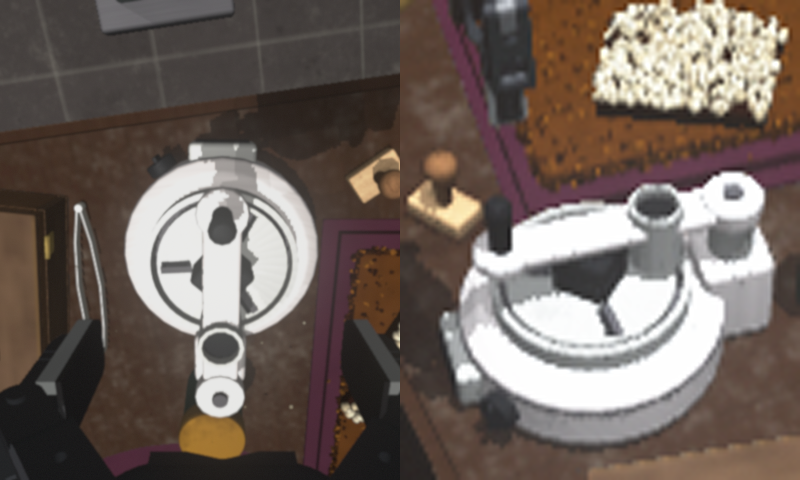

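The head is closed straight over the hub, with the knob at (222,222) in line with the hinge at (220,398). The disc is flat and the gripper is clear.

Request:
{"op": "carry_out", "data": {"rows": [[0,0,0,0,0,0,-1],[0,0,0,0,0,0,-1],[0,0,0,0,0,0,-1]]}}

```text
t: 16.25
tool_pos: [0.4568, 0.1029, 0.2666]
tool_rot: [-0.217, -3.131, 0.0]
contact_force: [0.2, -0.3, 0.2]
opening: 0.0853
grip_force: 0.0
```

```bash
python3 -c "
from station import finish_job
print(finish_job())"
```

```text
the job is handed in; nothing more can be done
None
```

The disc is home and flat in the bowl (lined up with the drive by camera, so it dropped on without turning by feel), the feed head is closed against its stop and let go, and the job was handed in at about 16 s; no verdict came back.

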